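# Draw umbrella end balls from the stall's parts hopper

## Task

Get the catch tray out from under the low wooden step and slide it, handle outwards, all the way home under the hopper. Pull the hopper's slide gate to let all five wooden balls drop into the tray, push the gate fully shut again, and only then draw the tray out until it stands flat on the table wholly clear of the hopper, with every ball still in it. Leave everything else where it is.

Things in the scene. Friction and masses are not known exactly. Their poses are not given: they have to be found in the camera images.
- hopper: Fixed parts hopper: a square funnel on a low plywood bay. Origin: on the table under the outlet's centre. Top rim 104 x 104 mm, 152 mm up. The bay is a straight tunnel along x: open mouth at x -45 mm (entered moving +x), backstop face at x +52 mm, 64 mm high, 76 mm wide between two cheeks (inner faces y +-38, outer +-48 mm).
- outlet (a point): Centre of the hopper's 50 x 50 mm outlet, 73 mm above the table, straight over the hopper's origin; axes as the hopper's. The gate closes it from below.
- gate (a joint): The flat steel slide gate under the outlet: 0 = pushed fully shut, 0.065 m = pulled fully open (stops at both). It slides level, outwards along the hopper's +y axis; about 1.5 N of dry friction, and it stays where it is left.
- gate_knob (a point): Centre of the gate's upright round wooden knob, 22 mm in diameter, from 70 to 110 mm above the table; moves with the gate; when shut it is 115 mm from the hopper's origin along the hopper's +y. Axes as the hopper's.
- tray_center (a point): Centre of the open aluminium catch tray's box, 17 mm above its underside. Box 100 mm along x, 66 mm along y, 34 mm tall, walls and floor 4 mm, about 0.2 kg. A flat tail, 10 mm thick, leaves the box's -x end and ends in an upright fin handle. Home in the bay, the tray's axes are parallel to the hopper's and the fin stands outside the mouth.
- tray_fin (a point): Grip point on the tray's fin handle, 30 mm above the tray's underside, 102 mm from the box centre along the tray's -x. The fin is 10 mm thick (tray y), 30 mm long (tray x), its top 46 mm above the underside; the tail below it is equally thick. Axes as the tray's.
- step: Fixed low wooden step; the tray's tail is tucked under it at the start. Origin: on the table about under the tray box's start. Board x -145 to -60 mm, y +-75 mm, underside 56, top 70 mm up; back and side panels below it, open to +x. The fin clears the board by 10 mm: the tray must be drawn out level along the step's +x by about 65 mm before it can be lifted.
- bead0_center (a point): Centre of one of the five wooden balls (umbrella ends), 22 mm in diameter, 12 g, which lie in the hopper on the gate at the start.
- bead1_center (a point): Centre of one of the five wooden balls (umbrella ends), 22 mm in diameter, 12 g, which lie in the hopper on the gate at the start.
- bead2_center (a point): Centre of one of the five wooden balls (umbrella ends), 22 mm in diameter, 12 g, which lie in the hopper on the gate at the start.
- bead3_center (a point): Centre of one of the five wooden balls (umbrella ends), 22 mm in diameter, 12 g, which lie in the hopper on the gate at the start.
- bead4_center (a point): Centre of one of the five wooden balls (umbrella ends), 22 mm in diameter, 12 g, which lie in the hopper on the gate at the start.
- polish: Bystander, loose, to be left alone: shoe-polish tin, dark steel disc 52 mm across, 22 mm tall, standing on top of the wooden step. Origin at the middle of its underside.
- spool: Bystander, loose, to be left alone: thread spool, upright, 42 mm across, 50 mm tall. Origin at the middle of its underside.
- gluejar: Bystander, loose, to be left alone: small glue jar, 52 mm across, 62 mm tall. Origin at the middle of its underside.
- heels: Bystander, loose, to be left alone: stack of three black rubber heel blocks, 46 x 42 mm, 36 mm tall. Origin at the middle of its underside.
- sandal: Bystander, loose, to be left alone: a sandal, 210 mm long, 72 mm wide, 55 mm tall over its straps. Origin at the middle of its underside.
- eyelets: Bystander, loose, to be left alone: small pale can, 40 mm across, 45 mm tall, standing between the bay's mouth and the gate knob. Origin at the middle of its underside.
- wax: Bystander, loose, to be left alone: brown block 42 x 34 x 26 mm, on the other side of the bay's mouth. Origin at the middle of its underside.
- brush: Bystander, loose, to be left alone: a brush lying flat. Origin at the middle of its underside.
Mind the look-alikes: they are no part of the job. What is shaped like the part that bears tray_center but green is not meant. What is shaped like the hopper but purple is not meant.

How it is judged:
By the outcome, as a careful person would: the job done as asked, in the order asked, and still so for the second after the job is handed in, with the robot touching nothing.
It also fails if it takes over 72 s, if anything falls off the work surface, if the arm or the gripper's body presses on something with over 40 N, if the wrist force passes 120 N, or if a joint passes its speed limit or range.

## Robot

A 6-joint arm with a two-finger parallel gripper is mounted at the origin on the work surface. World frame = base frame: x ahead of the robot, y to its left, z up, the work surface at z = 0. Lengths are in m, angles in rad, forces in N, time in s.
With the tool pointing down it reaches from about 0.35 to 0.95 m from the base axis. Payload 17.4 kg.
Tool frame: the origin (TCP) lies at the very end of the fingers, on their centre line; the grasp point (between the pads) lies 19 mm behind it; x points along the fingers, z is the direction in which the jaws open and shut, and the axes are right-handed (so a half turn about x gives the same grasp; the last joint's range is limited). The gripper opens to 93 mm and grips with 3 to 60 N. Pads are 15 mm wide; open, the fingers measure 128 mm over their backs; the gripper's body (75 mm by 188 mm) begins 65 mm behind the grasp point.
Start: joints at [1.246, 0.116, 1.442, -0, 1.584, -0.038], TCP at [0.191, 0.647, 0.219] pointing down, gripper open.
Joint ranges: [-2.83, 2.83], [-0.83, 2.19], [0.07, 2.5], [-1.14, 4.28], [0.01, 3], [-2.97, 2.97]. Speed limits (rad/s): [1.89, 1.89, 2.22, 3.14, 3.14, 3.14].

## Interface

Orientations are given as a rotation vector (axis times angle).
In Python, from workcell import readout, read_camera, calibration, hand_in gives the robot as it stands. The module is installed in compiled form; this text tells all that it offers.
- The arm moves only by the shell command python3 -m jog 'ROWS' [FORCE]. ROWS is JSON, a list of rows, each a list of 5 numbers: the finger opening in cm, from 0 to 9.3, then the shift along the tool's x, y, z in cm, then the turn about the tool's x in degrees. In form: [[grip, tx, ty, tz, roll], ...]. A call has 1 to 12 rows; each row is the pose to reach, as a shift and turn from the pose commanded when the call began, along the tool's axes at that moment; what a row does not reach only later rows make up. A row lasts 1/12 s, in which the tool goes at most 41.7 mm and 7.16 degrees, less where a joint would pass 70% of its speed; a pose out of reach is approached as far as the arm can. A call with a gripper value outside its range is refused whole. The fingers move at their own pace and stop on an object; FORCE is the grip in N (left out, the last holds). Time passes only in rows, so rows that repeat a pose let the fingers close. It gives the time, the measured TCP pose, the force and the opening at its end, in the units of the state.
- readout.read_state(): the state, without advancing time (a new reading comes with each control period).
- read_camera(name): name is "side" or "top"; returns (picture, depth): 480x640x3 uint8, blue, green, red; 480x640 float32, m along the optical axis (not along the pixel's ray), 0 where there is no reading.
- calibration(name): a dict with "fov_y" (degrees; the focal length in pixels is half the picture's height over the tangent of half this angle, whatever the lens; pixels are square), "cx", "cy" (the principal point, pixels), "extrinsics" (4x4, takes a point from world to camera coordinates). Camera axes: x right, y down, z forward; pixel columns grow to the right and rows downward; lengths in m; the calibration is good to about 2 mm. A picture is of the moment at which its call begins. calibration takes no time and is no camera call.
- hand_in(): hands the job in, once; it reports no verdict.
The state is a dict: "t": time; "joints": joint angles; "joint_velocities": joint speeds; "effort": joint torques, N m; "position": TCP position; "tcp_rot": TCP orientation; "contact_force": force on the tool from outside, world axes, zero at the start; "wrist_torque": the same for the moment, N m; "width": finger opening in m.
Only numpy, scipy, OpenCV 4.12 (cv2) and the standard library are available. Lean on these libraries where they do the work, as an engineer would, in place of code of your own. Each camera call takes 0.05 s, during which the arm holds its last target.

## Working session

There is one attempt and no reset: what is moved stays moved. The work goes in short steps, Python scripts to look and compute and a shell command to move; the robot and the scene stay as the last step left them, time stands still between calls to the robot, and variables do not carry over. Pictures are saved under pics/ and viewed, and the job is handed in when it is done.

```bash
mkdir -p pics; cat > h.py <<'E'
import numpy as np, cv2
from workcell import readout, read_camera, calibration, hand_in
def K(n):
    c=calibration(n); f=240/np.tan(np.radians(c["fov_y"])/2); return f,c["cx"],c["cy"],np.array(c["extrinsics"])
def cloud(n,d):
    f,cx,cy,E=K(n); v,u=np.mgrid[0:480,0:640]
    P=np.stack([(u-cx)/f*d,(v-cy)/f*d,d],-1); R=E[:3,:3];t=E[:3,3]
    return (P-t)@R
def proj(n,p):
    f,cx,cy,E=K(n); q=E[:3,:3]@np.array(p)+E[:3,3]; return q[0]/q[2]*f+cx,q[1]/q[2]*f+cy
E
python3 - <<'E'
from h import *
for n in("top","side"):
    im,d=read_camera(n); cv2.imwrite(f"pics/{n}0.png",im); np.save(f"pics/{n}0.npy",d); print(n,K(n),d.min(),d.max())
print(readout.read_state())
E
```

```text
top (np.float64(436.0528070769346), 318.1215853979971, 238.97658377524158, array([[ 2.22239995e-04, -9.99715474e-01, -2.38520899e-02,
         1.04954242e-01],
       [-9.92950534e-01,  2.60656037e-03, -1.18500814e-01,
         4.91150751e-01],
       [ 1.18529269e-01,  2.37102810e-02, -9.92667434e-01,
         1.10195261e+00],
       [ 0.00000000e+00,  0.00000000e+00,  0.00000000e+00,
         1.00000000e+00]])) 0.0 2.056981
side (np.float64(607.991121043728), 315.3535646219735, 241.50860693824768, array([[ 0.95942335, -0.28180324,  0.00968357, -0.45115675],
       [-0.20589855, -0.723636  , -0.65875391,  0.21157051],
       [ 0.19264636,  0.63003006, -0.75229616,  1.30450934],
       [ 0.        ,  0.        ,  0.        ,  1.        ]])) 0.0 3.366523
{'t': 0.1, 'joints': array([ 1.24619550e+00,  1.16443205e-01,  1.44219917e+00, -4.02243892e-05,
        1.58398816e+00, -3.77727441e-02]), 'joint_velocities': array([ 1.33000611e-03, -1.35804207e-03, -2.12320467e-03,  5.53860777e-04,
        3.32551246e-04, -8.04237648e-05]), 'effort': array([ 1.89206970e-03, -7.22890663e+01, -6.23871303e+01,  7.82158063e-02,
        2.26457842e-02, -8.81044298e-05]), 'position': array([0.19091005, 0.6472514 , 0.21797506]), 'tcp_rot': array([-0.99599289,  1.33219532,  0.9949576 ]), 'contact_force': array([ 0.13523742,  0.84064866, -0.03475197]), 'wrist_torque': array([0.0387542 , 0.00567689, 0.05449504]), 'width': 0.09318340553287832}
```

View pics/top0.png

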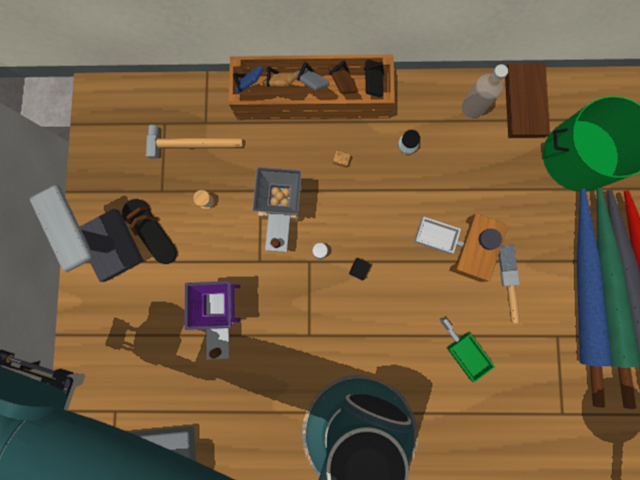

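View pics/side0.png

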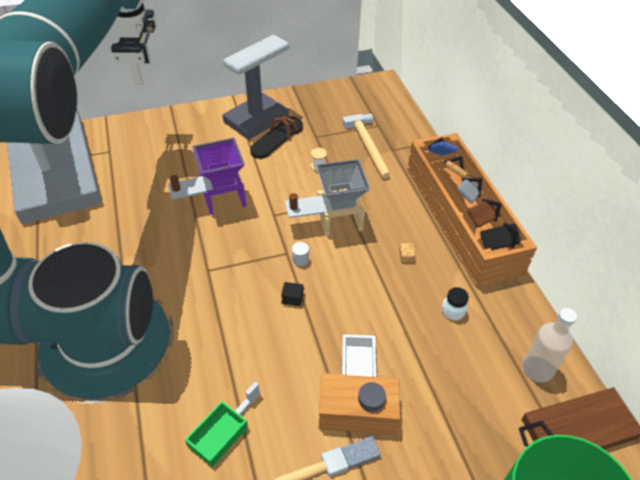

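```bash
python3 - <<'E'
import cv2
a=cv2.imread("pics/top0.png");b=cv2.imread("pics/side0.png")
cv2.imwrite("pics/c1.png",cv2.resize(a[150:270,230:390],None,fx=5,fy=5,interpolation=2))
cv2.imwrite("pics/c2.png",cv2.resize(a[190:330,400:540],None,fx=4,fy=4,interpolation=2))
cv2.imwrite("pics/c3.png",cv2.resize(b[140:280,270:430],None,fx=4,fy=4,interpolation=2))
E
```

```text
(no output)
```

View pics/c1.png

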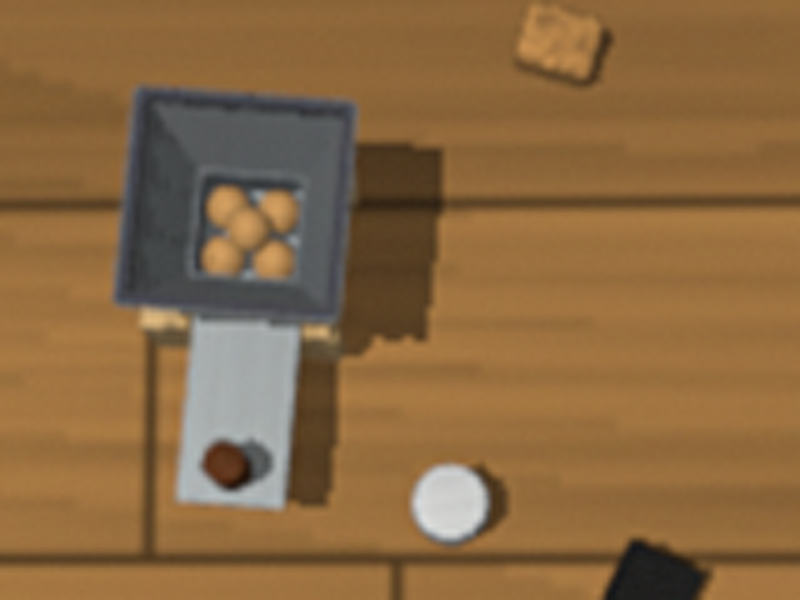

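View pics/c2.png

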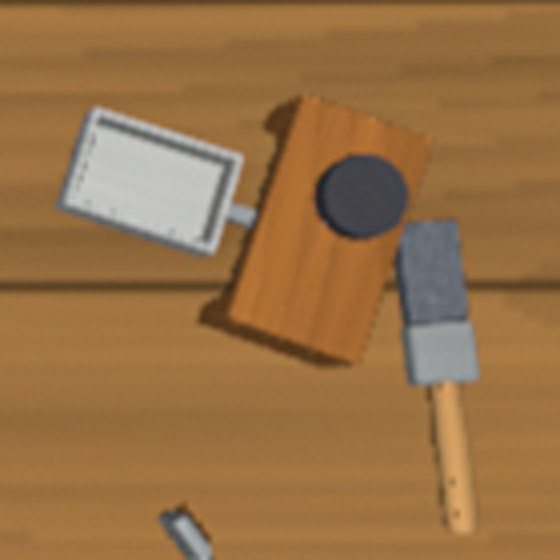

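View pics/c3.png

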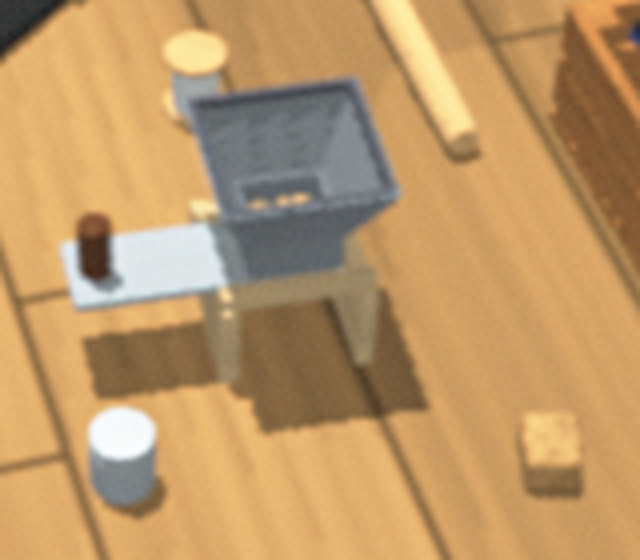

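```bash
cat >> h.py <<'E'
def ray(n,u,v,z):
    f,cx,cy,E=K(n); R=E[:3,:3];C=-R.T@E[:3,3]; r=R.T@np.array([(u-cx)/f,(v-cy)/f,1]); return C+r*(z-C[2])/r[2]
def rays(n,pts,z,s=1,o=(0,0)): return np.array([ray(n,o[0]+(x+.5)/s-.5,o[1]+(y+.5)/s-.5,z) for x,y in pts])
def rect(P,name):
    c=P.mean(0); print(name,"c",c.round(4)); 
    for i in range(4):
        e=P[(i+1)%4]-P[i]; print("   edge",np.linalg.norm(e).round(4),"ang",np.degrees(np.arctan2(e[1],e[0])).round(2))
E
python3 - <<'E'
from h import *
r=rays("top",[(137,88),(356,102),(338,320),(117,303)],.152,5,(230,150)); rect(r,"rim")
r=rays("top",[(97,107),(243,156),(213,254),(59,208)],.034,4,(400,190)); rect(r,"tray")
r=rays("top",[(303,94),(432,140),(357,363),(231,318)],.07,4,(400,190)); rect(r,"step")
print("knob",rays("top",[(227,463)],.11,5,(230,150)),"eyelets",rays("top",[(451,503)],.045,5,(230,150)),"wax",rays("top",[(562,43)],.026,5,(230,150)),
"heels",rays("top",[(659,580)],.036,5,(230,150)),"polish",rays("top",[(362,196)],.092,4,(400,190)),"spool?",rays("top",[(204,198)],.05))
# depth based
for n in("top","side"):
    P=cloud(n,np.load(f"pics/{n}0.npy")); np.save(f"pics/{n}P.npy",P)
P=np.load("pics/topP.npy")
def box(u0,u1,v0,v1,z0,z1):
    q=P[v0:v1,u0:u1].reshape(-1,3); q=q[(q[:,2]>z0)&(q[:,2]<z1)]; 
    print(len(q),q.mean(0).round(4),cv2.minAreaRect((q[:,:2]*1000).astype(np.float32)))
box(245,310,160,220,.145,.16)
box(410,462,210,260,.028,.04)
box(450,512,205,290,.064,.075)
box(262,290,232,250,.095,.12)
box(305,335,238,265,.038,.055)
print(P[300,420],P[210,360])
E
```

```text
rim c [0.5928 0.1983 0.152 ]
   edge 0.1043 ang -94.12
   edge 0.1048 ang 175.67
   edge 0.1041 ang 85.32
   edge 0.1037 ang -4.23
tray c [ 0.5007 -0.204   0.034 ]
   edge 0.0981 ang -109.25
   edge 0.0668 ang 161.26
   edge 0.1018 ang 72.94
   edge 0.0708 ang -21.71
step c [ 0.4665 -0.3036  0.07  ]
   edge 0.0837 ang -110.53
   edge 0.1479 ang 159.17
   edge 0.0806 ang 69.94
   edge 0.1485 ang -19.64
knob [[0.47420691 0.20671248 0.11      ]] eyelets [[0.46064623 0.09972279 0.045     ]] wax [[0.70825005 0.04092295 0.026     ]] heels [[ 0.4216997  -0.00658043  0.036     ]] polish [[ 0.48369103 -0.31553353  0.092     ]] spool? [[0.59690616 0.4004173  0.05      ]]
525 [0.595  0.1996 0.1512] ((594.2574462890625, 198.4708251953125), (107.88420104980469, 107.76351165771484), 85.0843276977539)
240 [ 0.5025 -0.2069  0.0332] ((502.8891906738281, -205.76034545898438), (100.57634735107422, 67.06842041015625), 70.74288940429688)
1684 [ 0.4623 -0.2987  0.0696] ((467.9066162109375, -304.4794616699219), (87.27790832519531, 151.08676147460938), 69.7257308959961)
71 [0.4754 0.207  0.109 ] ((476.10498046875, 207.04197692871094), (19.66269302368164, 21.679826736450195), 89.37150573730469)
170 [0.4626 0.0994 0.0447] ((463.16217041015625, 99.8773193359375), (36.37834167480469, 34.50156784057617), 44.158836364746094)
[ 0.33386118 -0.16089958 -0.00033735] [ 0.57226267 -0.00700717  0.00340071]
```

```bash
cat >> h.py <<'E'
from scipy.spatial.transform import Rotation as Ro
def tool():
    s=readout.read_state(); return s,Ro.from_rotvec(s["tcp_rot"]).as_matrix()
def goto(p,jaw=None):
    s,R=tool(); d=R.T@(np.array(p)-s["position"])*100
    a=np.degrees(np.arctan2(R[1,2],R[0,2])); out="t%.2f shift cm %s jaw %.2f pos %s F %s w %.4f"%(s["t"],d.round(2),a,s["position"].round(4),s["contact_force"].round(1),s["width"])
    if jaw is not None:
        r=(jaw-a+90)%180-90; out+=" roll about tool x: %.2f"%(-r if R[2,0]<0 else r)
    print(out)
def fr(o,yaw,x,y,z):
    c,s_=np.cos(np.radians(yaw)),np.sin(np.radians(yaw)); return np.array([o[0]+c*x-s_*y,o[1]+s_*x+c*y,z])
HOP=((.593,.1985),85.5); TR=((.502,-.2055),70.7)
E
python3 - <<'E'
from h import *
s,R=tool();print(R.round(4))
goto(fr(*TR,.02,0,.2),160.7)
goto(fr(*TR,.02,0,.006),160.7)
E
```

```text
[[-3.000e-04 -9.591e-01  2.829e-01]
 [-1.000e-03  2.829e-01  9.591e-01]
 [-1.000e+00 -0.000e+00 -1.000e-03]]
t0.10 shift cm [  1.87 -54.06 -70.99] jaw 73.57 pos [0.1909 0.6473 0.218 ] F [ 0.1  0.8 -0. ] w 0.0932 roll about tool x: -87.13
t0.10 shift cm [ 21.27 -54.06 -70.97] jaw 73.57 pos [0.1909 0.6473 0.218 ] F [ 0.1  0.8 -0. ] w 0.0932 roll about tool x: -87.13
```

```bash
python3 -m jog '[[9.3,1,-54.06,-71,92.87],[9.3,1,-54.06,-71,92.87],[9.3,1,-54.06,-71,92.87],[9.3,1,-54.06,-71,92.87],[9.3,1,-54.06,-71,92.87],[9.3,1,-54.06,-71,92.87],[9.3,1,-54.06,-71,92.87],[9.3,1,-54.06,-71,92.87],[9.3,1,-54.06,-71,92.87],[9.3,1,-54.06,-71,92.87],[9.3,1,-54.06,-71,92.87],[9.3,1,-54.06,-71,92.87]]'
python3 - <<'E'
from h import *
goto(fr(*TR,.02,0,.2),160.7); print(readout.read_state()["joints"].round(2))
E
```

```text
t: 1.1
position: [0.3689, 0.1783, 0.213]
tcp_rot: [0.174, 1.563, -0.174]
contact_force: [0.6, 1.5, 0.1]
width: 0.0928
t1.10 shift cm [  1.3  -32.53  21.66] jaw -12.70 pos [0.3689 0.1783 0.213 ] F [0.6 1.5 0.1] w 0.0928 roll about tool x: 6.60
[ 0.39 -0.49  1.97  0.    1.66  0.61]
```

```bash
python3 -m jog '[[9.3,1.5,-32.5,21.7,6.6],[9.3,1.5,-32.5,21.7,6.6],[9.3,1.5,-32.5,21.7,6.6],[9.3,1.5,-32.5,21.7,6.6],[9.3,1.5,-32.5,21.7,6.6],[9.3,1.5,-32.5,21.7,6.6],[9.3,1.5,-32.5,21.7,6.6],[9.3,1.5,-32.5,21.7,6.6],[9.3,1.5,-32.5,21.7,6.6],[9.3,1.5,-32.5,21.7,6.6],[9.3,1.5,-32.5,21.7,6.6],[9.3,10,-32.5,21.7,6.6]]'
python3 - <<'E'
from h import *
goto(fr(*TR,.02,0,.006),160.7); print(readout.read_state()["joints"].round(2))
E
```

```text
t: 2.1
position: [0.5137, -0.1853, 0.1625]
tcp_rot: [0.259, 1.546, -0.262]
contact_force: [1.8, -0.8, 0.9]
width: 0.0931
t2.10 shift cm [15.64 -0.28 -0.58] jaw -19.07 pos [ 0.5137 -0.1853  0.1625] F [ 1.8 -0.8  0.9] w 0.0931 roll about tool x: 0.23
[-0.39 -0.15  1.8   0.    1.49 -0.06]
```

```bash
python3 -m jog '[[9.3,5,0,0,0],[9.3,8,0,0,0],[9.3,8,0,0,0],[9.3,8,0,0,0]]'
python3 - <<'E'
from h import *
goto(fr(*TR,.02,0,.006),160.7)
im,d=read_camera("side"); cv2.imwrite("pics/s1.png",cv2.resize(im[280:480,240:480],None,fx=3,fy=3))
im,d=read_camera("top"); cv2.imwrite("pics/t1.png",cv2.resize(im[180:300,380:540],None,fx=5,fy=5))
E
```

```text
t: 2.43
position: [0.5104, -0.1827, 0.0759]
tcp_rot: [0.26, 1.558, -0.259]
contact_force: [0.0, -0.3, 0.8]
width: 0.0931
t2.43 shift cm [ 6.99 -0.43 -0.02] jaw -18.94 pos [ 0.5104 -0.1827  0.0759] F [ 0.  -0.3  0.8] w 0.0931 roll about tool x: 0.36
```

View pics/s1.png

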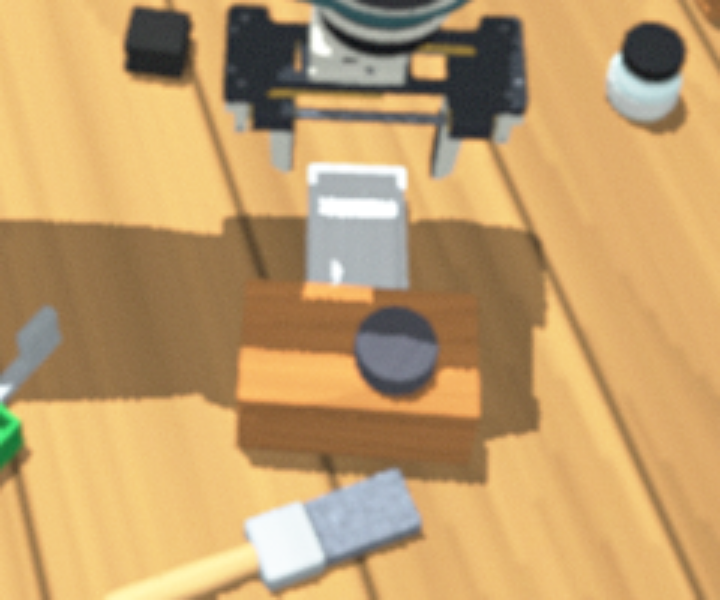

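View pics/t1.png

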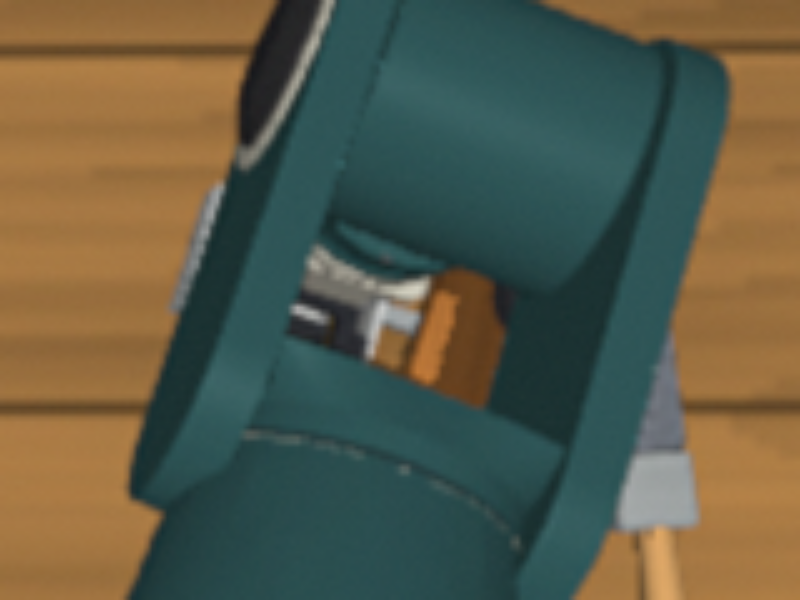

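```bash
python3 -m jog '[[9.3,3.5,-0.3,0,0.3],[9.3,6.4,-0.4,0,0.3],[9.3,6.4,-0.4,0,0.3],[6,6.4,-0.4,0,0.3],[6,6.4,-0.4,0,0.3],[6,6.4,-0.4,0,0.3],[6,6.4,-0.4,0,0.3],[6,6.4,-0.4,0,0.3]]' 15
python3 - <<'E'
from h import *
goto(fr(*TR,.12,0,.01),160.7)
E
```

```text
t: 3.2
position: [0.5106, -0.1877, 0.014]
tcp_rot: [0.264, 1.553, -0.264]
contact_force: [-2.4, 1.2, 12.2]
width: 0.0659
t3.20 shift cm [ 0.4  10.04 -0.22] jaw -19.27 pos [ 0.5106 -0.1877  0.014 ] F [-2.4  1.2 12.2] w 0.0659 roll about tool x: 0.03
```

```bash
python3 -m jog '[[6,-0.1,1,0,0],[6,-0.1,3,0,0],[6,-0.1,5,0,0],[6,-0.1,7,0,0],[6,-0.1,9,0,0],[6,-0.1,11,0,0],[6,-0.1,12,0,0],[6,-0.1,12,0,0],[6,-0.1,12,0,0]]' 15
python3 - <<'E'
from h import *
goto(fr(*HOP,-.14,0,.01),175.5)
im,d=read_camera("side"); cv2.imwrite("pics/s2.png",im[150:480,200:520])
im,d=read_camera("top"); cv2.imwrite("pics/t2.png",cv2.resize(im[150:310,330:530],None,fx=4,fy=4))
E
```

```text
t: 3.95
position: [0.5501, -0.0738, 0.014]
tcp_rot: [0.263, 1.554, -0.263]
contact_force: [1.1, 3.2, 4.7]
width: 0.0659
t3.95 shift cm [ 0.41 13.59 -1.35] jaw -19.20 pos [ 0.5501 -0.0738  0.014 ] F [1.1 3.2 4.7] w 0.0659 roll about tool x: -14.70
```

View pics/s2.png

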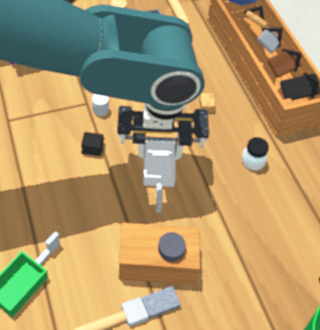

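View pics/t2.png

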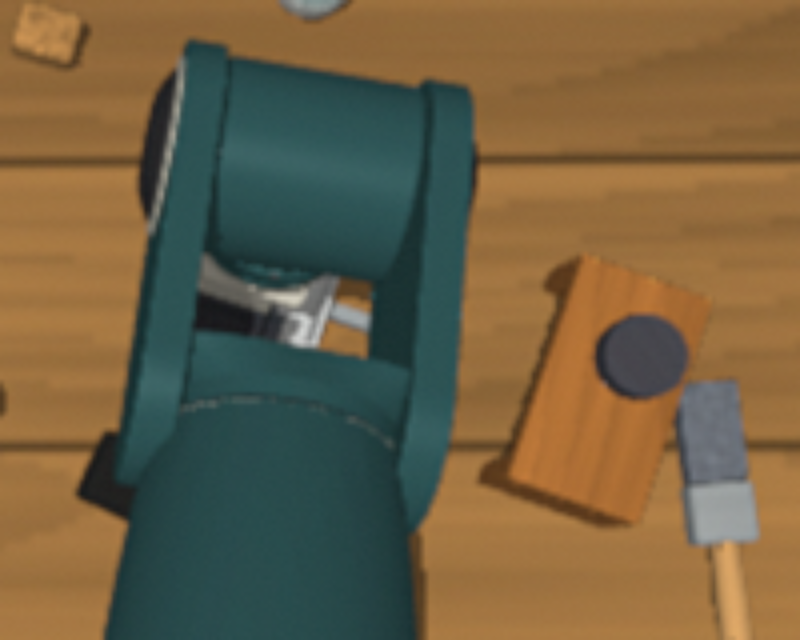

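```bash
python3 -m jog '[[6,0,1.5,-0.2,-2],[6,0,3.5,-0.5,-4],[6,0,5.5,-0.8,-6],[6,0,7.5,-1,-8],[6,0,9.5,-1.2,-10],[6,0,11.5,-1.5,-12],[6,0,13.5,-1.7,-14],[6,0,15.5,-2,-14.7],[6,0,16,-2,-14.7],[6,0,16,-2,-14.7],[6,0,16,-2,-14.7]]' 15
python3 - <<'E'
from h import *
goto(fr(*HOP,-.115,0,.01),175.5)
im,d=read_camera("side"); cv2.imwrite("pics/s3.png",cv2.resize(im[140:320,220:460],None,fx=3,fy=3))
E
```

```text
t: 4.97
position: [0.584, 0.0832, 0.014]
tcp_rot: [0.063, 1.569, -0.062]
contact_force: [0.1, 3.3, 5.9]
width: 0.0659
t4.97 shift cm [ 0.4   0.07 -0.01] jaw -4.57 pos [0.584  0.0832 0.014 ] F [0.1 3.3 5.9] w 0.0659 roll about tool x: -0.07
```

View pics/s3.png

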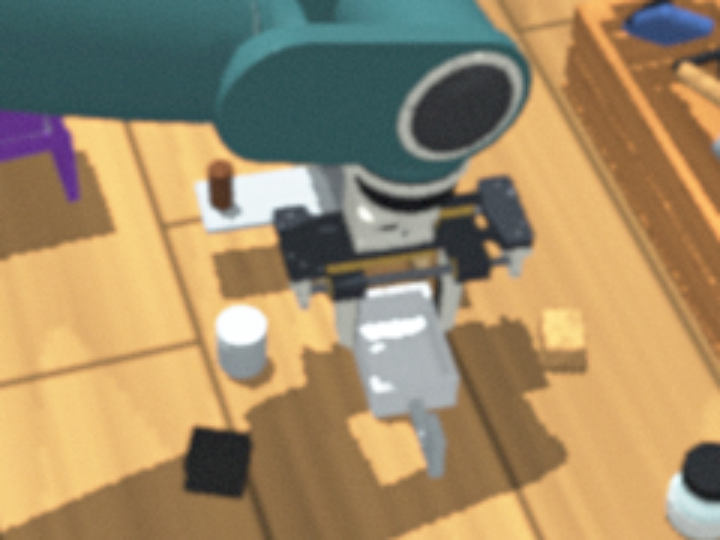

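```bash
python3 -m jog '[[9.3,0,0,0,0],[9.3,0,0,0,0],[9.3,0,0,0,0],[9.3,0,0,0,0],[9.3,-4,0,0,0],[9.3,-8,0,0,0],[9.3,-12,0,0,0],[9.3,-16,0,0,0],[9.3,-20,-4,0,0],[9.3,-20,-8,0,0],[9.3,-20,-12,0,0],[9.3,-20,-12,0,0]]'
python3 - <<'E'
from h import *
goto(fr(*HOP,-.237,0,.01),175.5)
im,d=read_camera("side"); cv2.imwrite("pics/s4.png",cv2.resize(im[140:320,220:460],None,fx=3,fy=3)); np.save("pics/s4.npy",d);cv2.imwrite("pics/s4f.png",im)
im,d=read_camera("top"); cv2.imwrite("pics/t4.png",im);np.save("pics/t4.npy",d)
E
```

```text
t: 6.02
position: [0.5735, -0.0407, 0.2146]
tcp_rot: [0.063, 1.568, -0.066]
contact_force: [0.2, 0.6, 0.1]
width: 0.0928
t6.02 shift cm [20.46  0.33  0.03] jaw -4.72 pos [ 0.5735 -0.0407  0.2146] F [0.2 0.6 0.1] w 0.0928 roll about tool x: -0.22
```

View pics/s4.png

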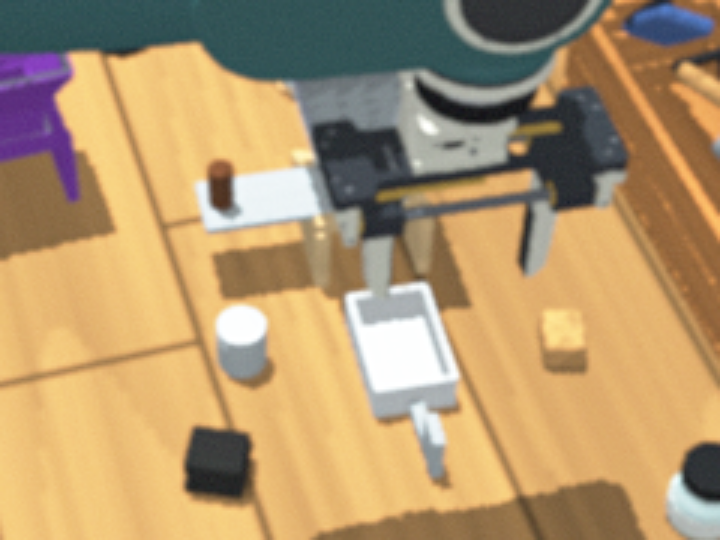

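View pics/t4.png

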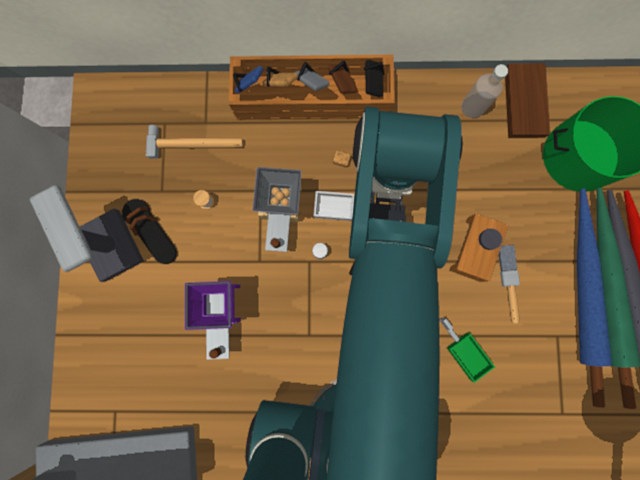

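```bash
python3 - <<'E'
from h import *
P=cloud("side",np.load("pics/s4.npy")); q=P[228:300,330:375].reshape(-1,3)
q0=q
m=(q[:,2]>.03)&(q[:,2]<.037)&(q[:,0]>.53)&(q[:,0]<.64)&(q[:,1]<.15)&(q[:,1]>-.02); print(m.sum(),cv2.minAreaRect((q[m,:2]*1000).astype(np.float32)))
m=(q[:,2]>.040)&(q[:,2]<.05)&(q[:,1]<.02); print(m.sum(),q[m].mean(0),cv2.minAreaRect((q[m,:2]*1000).astype(np.float32)))
r=rays("side",[(345,290),(427,284),(457,376),(375,394)],.034,3,(220,140)); rect(r,"tray side")
print(rays("side",[(420,405),(437,439)],.046,3,(220,140)))
P=cloud("top",np.load("pics/t4.npy")); q=P[185:225,305:356].reshape(-1,3)
m=(q[:,2]>.028)&(q[:,2]<.04); print(m.sum(),cv2.minAreaRect((q[m,:2]*1000).astype(np.float32)))
E
python3 -c "
import cv2;a=cv2.imread('pics/t4.png');cv2.imwrite('pics/t4c.png',cv2.resize(a[140:260,240:400],None,fx=5,fy=5,interpolation=2))"
```

```text
195 ((581.7141723632812, 63.744529724121094), (104.53248596191406, 66.759765625), 85.30606079101562)
60 [ 0.57253834 -0.04038363  0.04453026] ((573.5410766601562, -39.95564270019531), (30.772586822509766, 11.769514083862305), 83.70066833496094)
tray side c [0.5817 0.0641 0.034 ]
   edge 0.0665 ang -10.3
   edge 0.0967 ang -95.46
   edge 0.0663 ang 179.54
   edge 0.1081 ang 84.66
[[ 0.56951561 -0.01482197  0.046     ]
 [ 0.57115337 -0.04847383  0.046     ]]
207 ((582.4917602539062, 63.201812744140625), (99.82933044433594, 66.73822784423828), 85.08116149902344)
```

View pics/t4c.png

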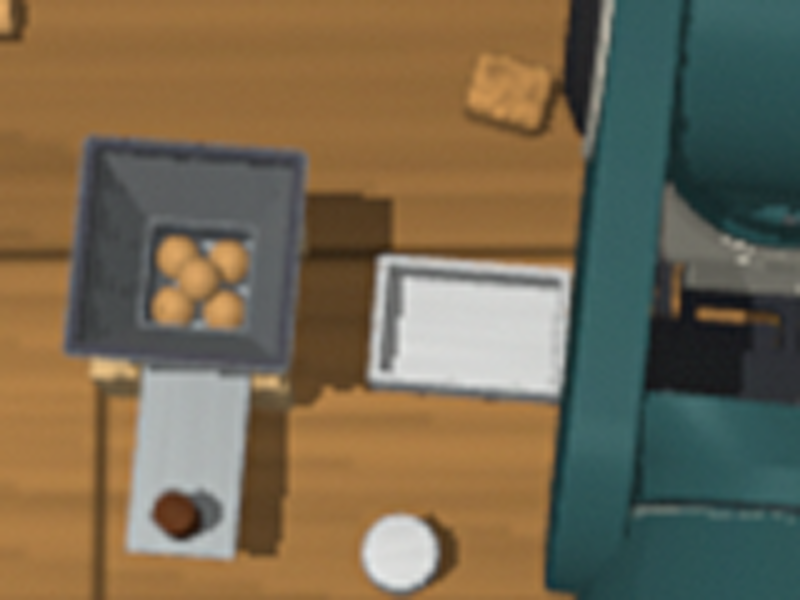

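```bash
python3 -m jog '[[6,4,0.2,0,-0.2],[4,8,0.2,0,-0.2],[4,12,0.2,0,-0.2],[4,16,0.2,0,-0.2],[4,19,0.2,0,-0.2],[4,20.1,0.2,0,-0.2],[4,20.1,0.2,0,-0.2],[0.5,20.1,0.2,0,-0.2],[0.5,20.1,0.2,0,-0.2],[0.5,20.1,0.2,0,-0.2],[0.5,20.1,0.2,0,-0.2],[0.5,20.1,0.2,0,-0.2]]' 30
python3 - <<'E'
from h import *
goto(fr(*HOP,-.102,0,.014),175.5)
im,d=read_camera("side"); cv2.imwrite("pics/s5.png",cv2.resize(im[140:320,220:460],None,fx=3,fy=3))
E
```

```text
t: 7.12
position: [0.5746, -0.0343, 0.0136]
tcp_rot: [0.06, 1.568, -0.06]
contact_force: [0.1, -0.0, -0.7]
width: 0.0171
t7.12 shift cm [-0.04 13.15  0.03] jaw -4.38 pos [ 0.5746 -0.0343  0.0136] F [ 0.1 -0.  -0.7] w 0.0171 roll about tool x: 0.12
```

View pics/s5.png

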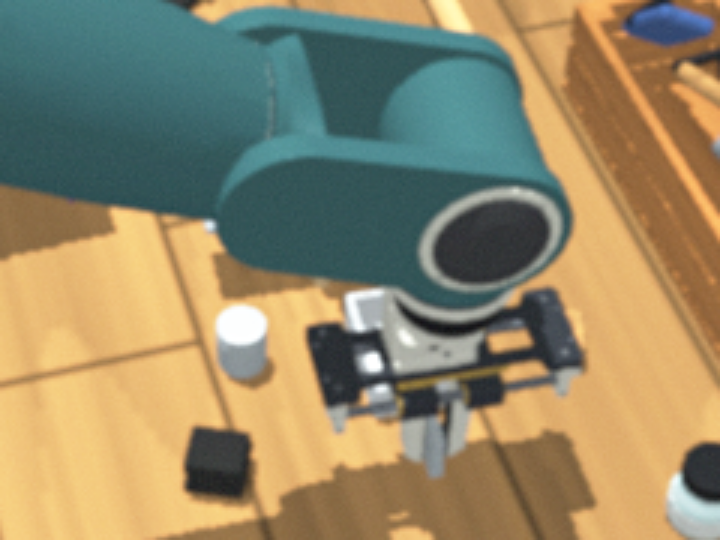

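```bash
python3 -m jog '[[1.9,0,-0.4,0,0],[1.9,0,-0.8,0,0],[0.5,0,-0.8,0,0],[0.5,0,-0.8,0,0],[0.5,0,-0.8,0,0],[0.5,0,-0.8,0,0]]' 30
python3 - <<'E'
from h import *
goto(fr(*HOP,-.104,0,.014),175.5)
E
```

```text
t: 7.67
position: [0.5735, -0.0423, 0.0124]
tcp_rot: [0.06, 1.57, -0.06]
contact_force: [0.0, -0.5, 0.3]
width: 0.01
t7.67 shift cm [-0.16 13.76  0.09] jaw -4.38 pos [ 0.5735 -0.0423  0.0124] F [ 0.  -0.5  0.3] w 0.0100 roll about tool x: 0.12
```

```bash
python3 -m jog '[[0.5,0,1,0,0],[0.5,0,2.5,0,0],[0.5,0,4,0,0],[0.5,0,5.5,0.05,0],[0.5,0,7,0.05,0],[0.5,0,8.5,0.05,0],[0.5,0,10,0.05,0],[0.5,0,11,0.05,0],[0.5,0,12,0.05,0],[0.5,0,12.5,0.05,0],[0.5,0,12.5,0.05,0]]' 30
python3 - <<'E'
from h import *
goto(fr(*HOP,-.104,0,.014),175.5)
im,d=read_camera("side"); cv2.imwrite("pics/s6.png",cv2.resize(im[120:280,240:440],None,fx=4,fy=4))
E
```

```text
t: 8.58
position: [0.5835, 0.0834, 0.0123]
tcp_rot: [0.06, 1.57, -0.059]
contact_force: [-0.4, 0.7, 1.9]
width: 0.0101
t8.58 shift cm [-0.17  1.15  0.05] jaw -4.33 pos [0.5835 0.0834 0.0123] F [-0.4  0.7  1.9] w 0.0101 roll about tool x: 0.17
```

View pics/s6.png

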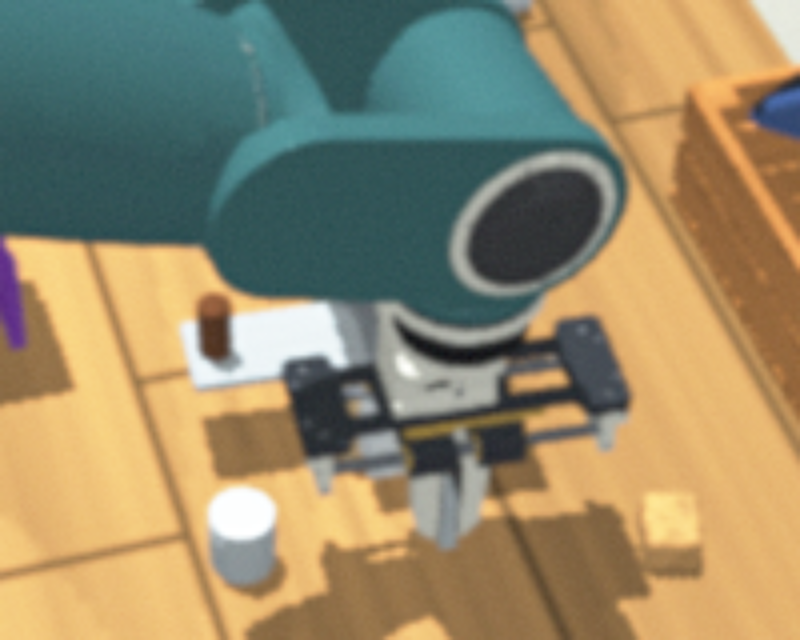

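```bash
python3 -m jog '[[0.5,0,0.5,0,0],[0.5,0,0.8,0,0],[0.5,0,1.0,0,0],[0.5,0,1.1,0,0],[0.5,0,1.1,0,0]]' 30; python3 -m jog '[[0.5,0,0.1,0,0],[0.5,0,0.2,0,0],[0.5,0,0.2,0,0]]' 30;  python3 -m jog '[[0.5,0,0.1,0,0],[0.5,0,0.2,0,0],[0.5,0,0.2,0,0]]' 30
```

```text
t: 9.05
position: [0.5844, 0.0935, 0.0124]
tcp_rot: [0.06, 1.57, -0.06]
contact_force: [0.1, 0.3, 0.2]
width: 0.0098
t: 9.3
position: [0.5844, 0.0948, 0.0124]
tcp_rot: [0.059, 1.57, -0.061]
contact_force: [-1.3, -6.3, 1.2]
width: 0.0099
t: 9.55
position: [0.5843, 0.0951, 0.0124]
tcp_rot: [0.057, 1.571, -0.064]
contact_force: [-4.6, -20.3, 4.6]
width: 0.0098
```

```bash
python3 -m jog '[[0.5,0,-0.3,0,0],[0.5,0,-0.3,0,0],[4,0,-0.3,0,0],[4,0,-0.3,0,0],[4,0,-0.3,0,0],[4,0,-0.3,0,0],[4,-3,-0.3,0,0],[4,-7,-0.3,0,0],[4,-11,-0.3,0,0],[4,-15,-0.3,0,0],[4,-19,-0.3,0,0],[4,-19,-0.3,0,0]]' 30
python3 - <<'E'
from h import *
goto([.477,.2068,.19],175.5)
im,d=read_camera("side"); cv2.imwrite("pics/s7.png",cv2.resize(im[120:280,240:440],None,fx=4,fy=4,interpolation=2));np.save("pics/s7.npy",d)
E
```

```text
t: 10.55
position: [0.5865, 0.0948, 0.2113]
tcp_rot: [0.061, 1.56, -0.058]
contact_force: [0.9, -0.0, 1.0]
width: 0.0401
t10.55 shift cm [  2.03  10.33 -11.79] jaw -4.36 pos [0.5865 0.0948 0.2113] F [ 0.9 -0.   1. ] w 0.0401 roll about tool x: 0.14
```

View pics/s7.png

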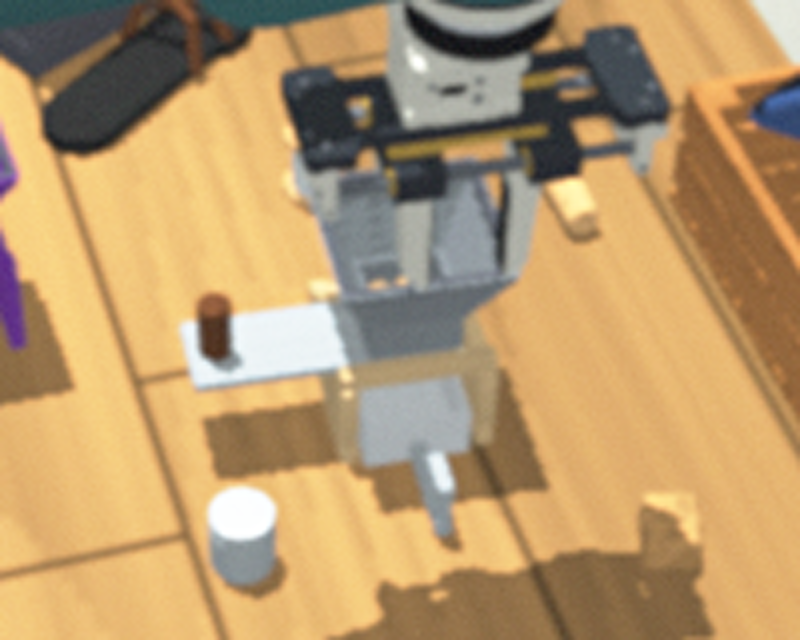

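```bash
python3 - <<'E'
from h import *
print(rays("side",[(214,303)],.11,4,(240,120)))
P=cloud("side",np.load("pics/s7.npy")); q=P[190:212,285:300].reshape(-1,3); m=(q[:,2]>.1)&(q[:,2]<.115);print(m.sum(),q[m].mean(0),np.ptp(q[m],axis=0))
E
```

```text
[[0.47530954 0.2084775  0.11      ]]
66 [0.47405659 0.20612104 0.10727948] [0.02056492 0.02417103 0.01281992]
```

```bash
python3 -m jog '[[5,0,3,-3.5,0],[5,0,6,-7,0],[5,0,9,-10.5,0],[5,0,10.35,-11.9,0],[5,0,10.35,-11.9,0],[5,3,10.35,-11.9,0],[5,6,10.35,-11.9,0],[5,6,10.35,-11.9,0],[5,6,10.35,-11.9,0]]' 30
python3 - <<'E'
from h import *
goto([.4755,.207,.078],175.5)
im,d=read_camera("side"); cv2.imwrite("pics/s8.png",cv2.resize(im[120:280,240:440],None,fx=4,fy=4,interpolation=2))
E
```

```text
t: 11.35
position: [0.473, 0.2062, 0.141]
tcp_rot: [0.059, 1.573, -0.061]
contact_force: [0.4, 1.0, 1.1]
width: 0.0505
t11.35 shift cm [6.3  0.11 0.26] jaw -4.38 pos [0.473  0.2062 0.141 ] F [0.4 1.  1.1] w 0.0505 roll about tool x: 0.12
```

View pics/s8.png

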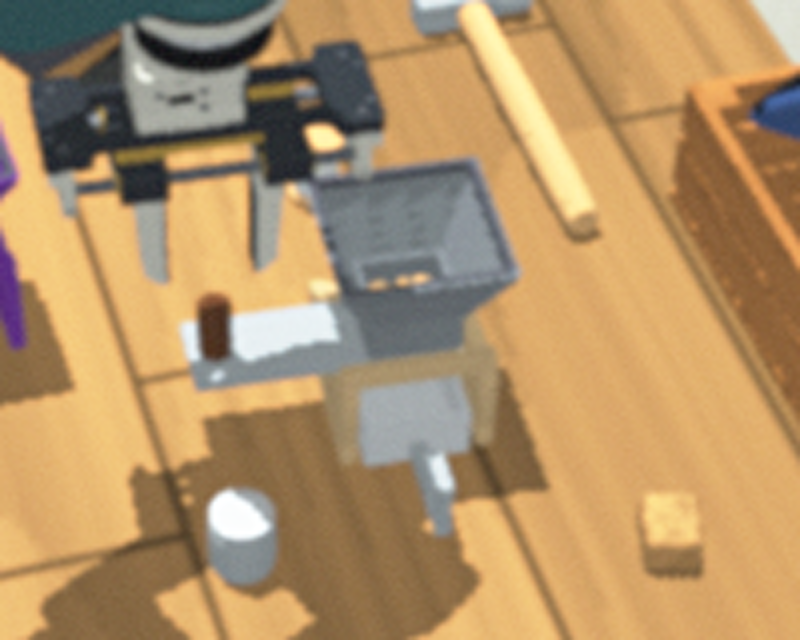

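```bash
python3 -m jog '[[5,3,0.1,0.25,0],[5,5.5,0.1,0.25,0],[5,5.5,0.1,0.25,0],[1.5,5.5,0.1,0.25,0],[1.5,5.5,0.1,0.25,0],[1.5,5.5,0.1,0.25,0],[1.5,5.5,0.1,0.25,0]]' 20
python3 - <<'E'
from h import *
goto([.4755,.207,.078],175.5)
E
```

```text
t: 11.98
position: [0.477, 0.2077, 0.0892]
tcp_rot: [0.061, 1.568, -0.059]
contact_force: [-0.4, -0.4, -0.2]
width: 0.0282
t11.98 shift cm [ 1.12 -0.08 -0.14] jaw -4.38 pos [0.477  0.2077 0.0892] F [-0.4 -0.4 -0.2] w 0.0282 roll about tool x: 0.12
```

```bash
python3 -m jog '[[1.5,0.3,0,0,0],[1.5,0.3,0,0,0],[1.5,0.3,0,0,0],[1.5,0.3,0,-1,0],[1.5,0.3,0,-2.5,0],[1.5,0.3,0,-4,0],[1.5,0.3,0,-5.5,0],[1.5,0.3,0,-6.2,0],[1.5,0.3,0,-6.2,0],[1.5,0.3,0,-6.2,0]]' 20
python3 -m jog '[[1.5,0,0,-0.2,0],[1.5,0,0,-0.4,0],[1.5,0,0,-0.4,0],[1.5,0,0,-0.4,0]]' 20
python3 - <<'E'
from h import *
im,d=read_camera("top"); cv2.imwrite("pics/t9.png",cv2.resize(im[140:260,240:400],None,fx=5,fy=5,interpolation=2))
im,d=read_camera("side"); cv2.imwrite("pics/s9.png",cv2.resize(im[120:280,240:440],None,fx=4,fy=4,interpolation=2))
E
```

```text
t: 12.82
position: [0.4147, 0.2127, 0.0858]
tcp_rot: [0.061, 1.568, -0.058]
contact_force: [-1.6, 2.3, 8.2]
width: 0.0217
t: 13.15
position: [0.4141, 0.2128, 0.0858]
tcp_rot: [0.062, 1.56, -0.059]
contact_force: [33.5, 2.5, -9.2]
width: 0.0215
```

View pics/t9.png

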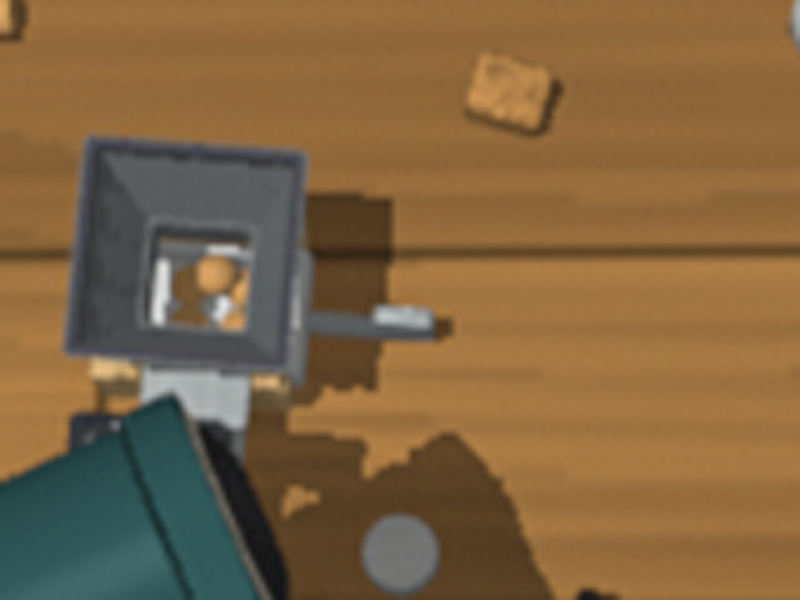

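View pics/s9.png

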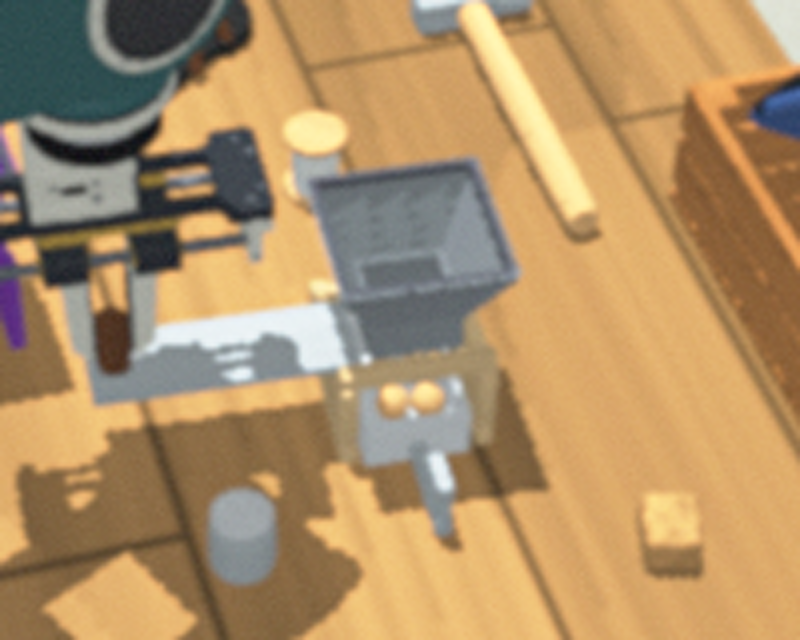

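```bash
python3 -m jog '[[1.5,0,0,0.35,0],[1.5,0,0,0.35,0],[1.5,0,0,0.35,0]]' 20
python3 - <<'E'
from h import *
im,d=read_camera("top"); cv2.imwrite("pics/t10.png",cv2.resize(im[160:230,250:330],None,fx=8,fy=8,interpolation=2))
P=cloud("top",d); print((P[183:208:2,268:296:3,2]*1000).round())
im,d=read_camera("side"); cv2.imwrite("pics/s10.png",cv2.resize(im[180:250,310:380],None,fx=8,fy=8,interpolation=2))
P=cloud("side",d); q=P[215:224,333:355]; print((q[...,2]*1000).round())
E
```

```text
t: 13.5
position: [0.4149, 0.2127, 0.0857]
tcp_rot: [0.061, 1.568, -0.059]
contact_force: [1.6, 2.4, 7.6]
width: 0.0213
[[1.060e+02 1.020e+02 1.000e+02 1.040e+02 1.030e+02 1.020e+02 1.050e+02
  1.050e+02 1.080e+02 1.260e+02]
 [1.060e+02 8.500e+01 8.900e+01 9.200e+01 9.200e+01 9.500e+01 9.900e+01
  1.050e+02 1.070e+02 1.280e+02]
 [1.060e+02 7.900e+01 8.000e+00 1.400e+01 7.100e+01 7.800e+01 8.100e+01
  8.400e+01 1.100e+02 1.270e+02]
 [1.020e+02 7.900e+01 3.100e+01 3.400e+01 3.200e+01 3.100e+01 3.500e+01
  3.300e+01 1.120e+02 1.310e+02]
 [1.050e+02 7.400e+01 9.000e+00 9.000e+00 1.300e+01 3.700e+01 2.100e+01
  2.300e+01 1.100e+02 1.330e+02]
 [1.020e+02 7.400e+01 4.000e+00 2.400e+01 3.700e+01 4.000e+01 3.800e+01
  2.100e+01 1.150e+02 1.310e+02]
 [1.010e+02 1.000e+00 5.000e+00 2.800e+01 3.600e+01 3.900e+01 3.600e+01
  2.800e+01 1.120e+02 1.320e+02]
 [1.050e+02 2.000e+00 1.500e+01 2.700e+01 2.200e+01 3.500e+01 1.500e+01
  2.400e+01 1.130e+02 1.320e+02]
 [1.040e+02 5.000e+00 6.000e+00 1.900e+01 1.800e+01 6.000e+00 2.500e+01
  9.800e+01 1.130e+02 1.320e+02]
 [9.900e+01 4.000e+00 5.000e+00 2.3
[... 523 characters left out ...]
.  5. 26. 28. 28. 24. 19.  6.
  11. 20. 25. 30.]
 [ 2.  3.  4. 22. 27. 24. 21. 21.  4.  7.  5. 25. 21. 25. 22. 24. 26. 17.
   8. 14. 32. 37.]
 [ 0.  4. 25. 21. 24. 28. 25. 28. 20.  3. 20. 23. 20. 22. 24. 27. 26. 22.
   7. 15. 26. 32.]
 [ 5. 18. 20. 19. 27. 25. 21. 21. 22. 15. 19. 23. 23. 24. 24. 22. 21. 22.
   3.  9. 18. 27.]
 [ 1. 16. 22. 24. 26. 18. 25. 19. 15. 16. 18. 18. 25. 21. 23. 22. 21. 16.
  -3.  6. 15. 26.]
 [-0. 16. 15. 17. 20. 20. 22. 16. 18. 20. 16. 16. 21. 20. 20. 22. 19. 15.
   6. 10. 18. 24.]
 [ 3. 11. 17. 18. 23. 14. 17. 13. 19.  7. 14. 16. 15. 15. 21. 13. 15. 13.
   4.  4. 11. 24.]
 [ 3.  5. 13. 11. 15. 22. 17. 18. 14.  0.  5. 12. 15.  9. 15. 13. 33. 33.
  31. 32. 32. 32.]]
```

View pics/t10.png

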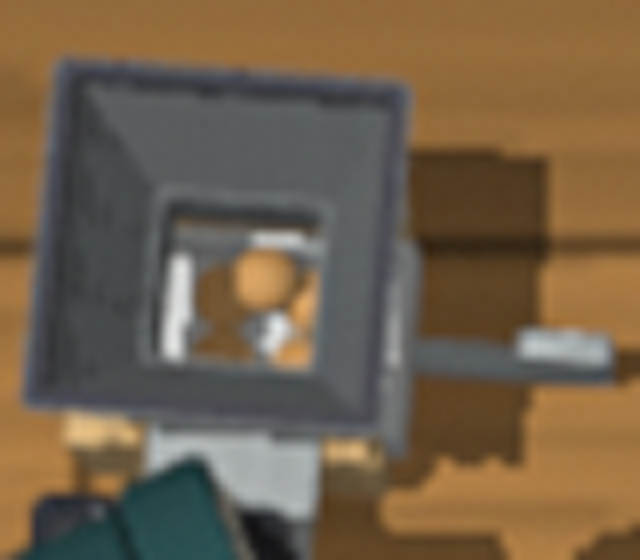

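View pics/s10.png

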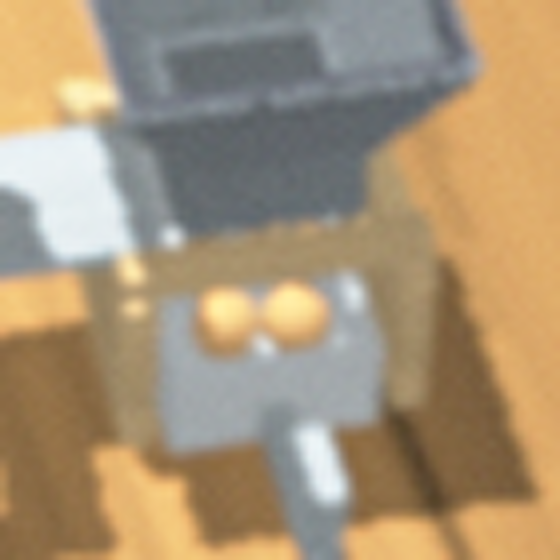

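```bash
python3 -m jog '[[1.5,0,0,1,0],[1.5,0,0,2.5,0],[1.5,0,0,4,0],[1.5,0,0,5.3,0],[1.5,0,0,6,0],[1.5,0,0,6.2,0],[1.5,0,0,6.2,0]]' 20
python3 -m jog '[[1.5,0,0,0.15,0],[1.5,0,0,0.3,0],[1.5,0,0,0.3,0],[1.5,0,0,0.3,0]]' 20
```

```text
t: 14.18
position: [0.4771, 0.2077, 0.0857]
tcp_rot: [0.061, 1.568, -0.06]
contact_force: [2.2, 0.0, 9.0]
width: 0.0216
t: 14.52
position: [0.4792, 0.2075, 0.0857]
tcp_rot: [0.061, 1.569, -0.059]
contact_force: [-3.4, -0.1, 10.4]
width: 0.0217
```

```bash
python3 -m jog '[[1.5,0,0,0.1,0],[1.5,0,0,0.2,0],[1.5,0,0,0.2,0]]' 20
```

```text
t: 14.77
position: [0.4793, 0.2075, 0.0855]
tcp_rot: [0.06, 1.574, -0.059]
contact_force: [-22.4, -0.1, 21.2]
width: 0.0217
```

```bash
python3 -m jog '[[1.5,0,0,-0.15,0],[1.5,0,0,-0.15,0],[4,0,0,-0.15,0],[4,0,0,-0.15,0],[4,0,0,-0.15,0],[4,0,0,-0.15,0],[4,-3,0,-0.15,0],[4,-7,0,-0.15,0],[4,-11,0,-0.15,0],[4,-13,0,-0.15,0],[4,-13,0,-0.15,0]]' 20
python3 - <<'E'
from h import *
goto([.5843,.094,.2125],175.5)
im,d=read_camera("side"); cv2.imwrite("pics/s11.png",cv2.resize(im[120:280,240:440],None,fx=4,fy=4,interpolation=2))
E
```

```text
t: 15.68
position: [0.4806, 0.2077, 0.2197]
tcp_rot: [0.062, 1.564, -0.058]
contact_force: [1.3, 0.5, -0.5]
width: 0.0399
t15.68 shift cm [  0.76 -10.55  11.2 ] jaw -4.38 pos [0.4806 0.2077 0.2197] F [ 1.3  0.5 -0.5] w 0.0399 roll about tool x: 0.12
```

View pics/s11.png

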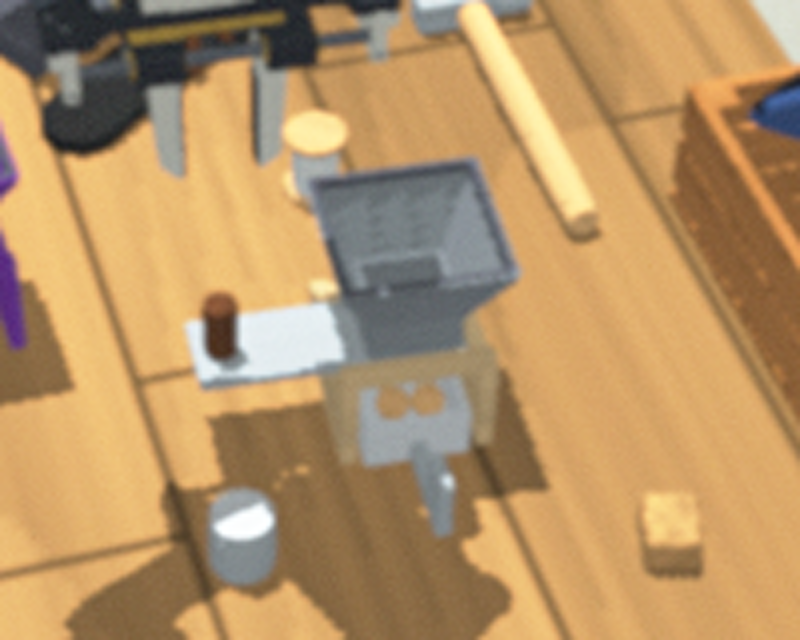

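```bash
python3 -m jog '[[4,0,-3,3.5,0],[4,0,-6,7,0],[4,0,-9,10,0],[4,0,-10.6,11.2,0],[4,0,-10.6,11.2,0],[4,0,-10.6,11.2,0],[4,4,-10.6,11.2,0],[4,8,-10.6,11.2,0],[4,12,-10.6,11.2,0],[4,13,-10.6,11.2,0],[4,13,-10.6,11.2,0]]' 20
python3 - <<'E'
from h import *
goto([.5843,.0935,.0124],175.5)
im,d=read_camera("side"); cv2.imwrite("pics/s12.png",cv2.resize(im[120:280,240:440],None,fx=4,fy=4,interpolation=2))
E
```

```text
t: 16.65
position: [0.5806, 0.0936, 0.0812]
tcp_rot: [0.059, 1.576, -0.06]
contact_force: [-0.2, -0.1, 0.1]
width: 0.0401
t16.65 shift cm [6.88 0.03 0.4 ] jaw -4.33 pos [0.5806 0.0936 0.0812] F [-0.2 -0.1  0.1] w 0.0401 roll about tool x: 0.17
```

View pics/s12.png

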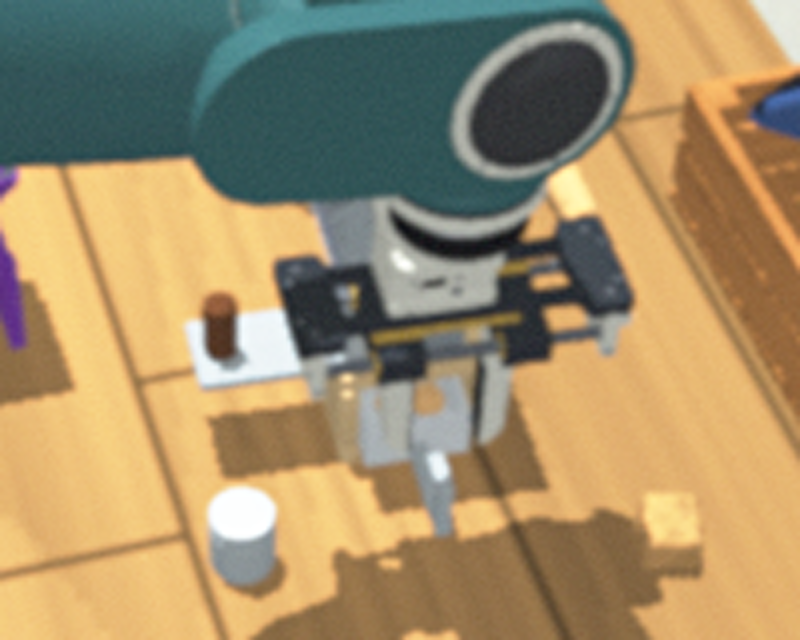

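```bash
python3 -m jog '[[4,3,0,0.1,0],[4,6,0,0.1,0],[4,6.8,0,0.1,0],[4,6.8,0,0.1,0],[4,6.8,0,0.1,0]]' 20
python3 - <<'E'
from h import *
goto([.5843,.0935,.0124],175.5)
E
```

```text
t: 17.12
position: [0.5848, 0.0932, 0.0188]
tcp_rot: [0.06, 1.568, -0.06]
contact_force: [0.6, -0.3, 0.3]
width: 0.0402
t17.12 shift cm [ 0.64  0.02 -0.06] jaw -4.36 pos [0.5848 0.0932 0.0188] F [ 0.6 -0.3  0.3] w 0.0402 roll about tool x: 0.14
```

```bash
python3 -m jog '[[4,0.5,0,-0.06,0],[0.5,0.5,0,-0.06,0],[0.5,0.5,0,-0.06,0],[0.5,0.5,0,-0.06,0],[0.5,0.5,0,-0.06,0],[0.5,0.5,0,-0.06,0],[0.5,0.5,0,-0.06,0],[0.5,0.5,0,-0.06,0]]' 30
python3 - <<'E'
from h import *
goto(fr(*HOP,-.24,0,.0124),175.5)
E
```

```text
t: 17.78
position: [0.5834, 0.0929, 0.0116]
tcp_rot: [0.06, 1.57, -0.06]
contact_force: [0.5, -0.2, 2.8]
width: 0.0093
t17.78 shift cm [ -0.08 -13.4    0.1 ] jaw -4.38 pos [0.5834 0.0929 0.0116] F [ 0.5 -0.2  2.8] w 0.0093 roll about tool x: 0.12
```

```bash
python3 -m jog '[[0.5,0,-0.1,0,0],[0.5,0,-0.3,0,0],[0.5,0,-0.6,0,0],[0.5,0,-1,0,0],[0.5,0,-1.5,0,0],[0.5,0,-2,0,0],[0.5,0,-2.5,0,0],[0.5,0,-3,0,0],[0.5,0,-3.5,0,0],[0.5,0,-4,0,0],[0.5,0,-4.3,0,0],[0.5,0,-4.5,0,0]]' 30
python3 - <<'E'
from h import *
im,d=read_camera("side"); cv2.imwrite("pics/s13.png",cv2.resize(im[120:280,240:440],None,fx=4,fy=4,interpolation=2))
E
```

```text
t: 18.78
position: [0.5798, 0.0476, 0.0115]
tcp_rot: [0.06, 1.57, -0.06]
contact_force: [-0.2, 3.7, 5.6]
width: 0.0099
```

View pics/s13.png

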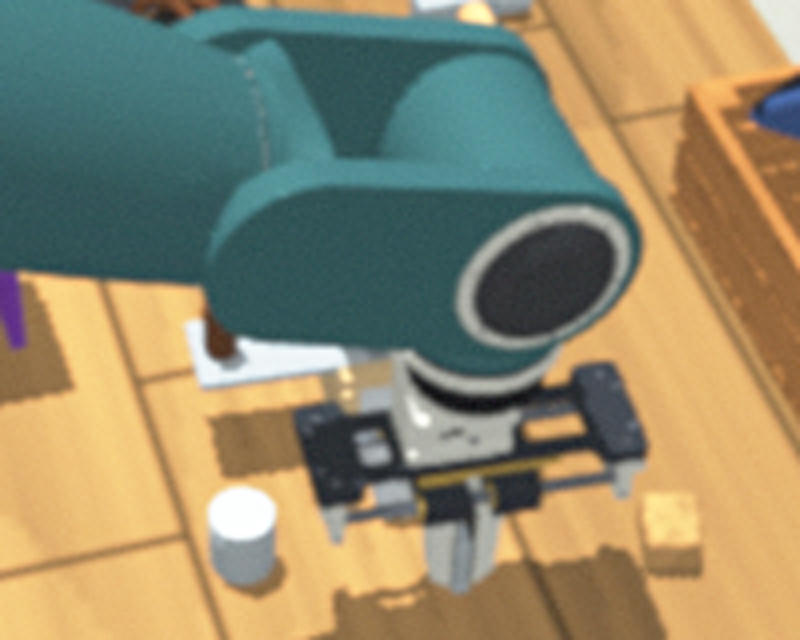

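```bash
python3 -m jog '[[0.5,0,-0.3,0,0],[0.5,0,-0.8,0,0],[0.5,0,-1.4,0,0],[0.5,0,-2,0,0],[0.5,0,-2.6,0,0],[0.5,0,-3.2,0,0],[0.5,0,-3.8,0,0],[0.5,0,-4.4,0,0],[0.5,0,-5,0,0],[0.5,0,-5.5,0,0],[0.5,0,-5.8,0,0],[0.5,0,-6,0,0]]' 30
python3 -m jog '[[0.5,0,-0.3,0,0],[0.5,0,-0.8,0,0],[0.5,0,-1.4,0,0],[0.5,0,-2,0,0],[0.5,0,-2.6,0,0],[0.5,0,-3.2,0,0],[0.5,0,-3.6,0,0],[0.5,0,-3.8,0,0],[0.5,0,-3.9,0,0],[0.5,0,-3.9,0,0]]' 30
python3 - <<'E'
from h import *
im,d=read_camera("side"); cv2.imwrite("pics/s14.png",cv2.resize(im[120:280,240:440],None,fx=4,fy=4,interpolation=2))
im,d=read_camera("top"); cv2.imwrite("pics/t14.png",cv2.resize(im[140:260,240:400],None,fx=5,fy=5,interpolation=2))
E
```

```text
t: 19.83
position: [0.5752, -0.0121, 0.0115]
tcp_rot: [0.06, 1.57, -0.06]
contact_force: [0.5, 5.2, 5.7]
width: 0.0101
t: 20.67
position: [0.5722, -0.051, 0.0115]
tcp_rot: [0.06, 1.57, -0.06]
contact_force: [-0.2, 2.1, 6.6]
width: 0.0099
```

View pics/s14.png

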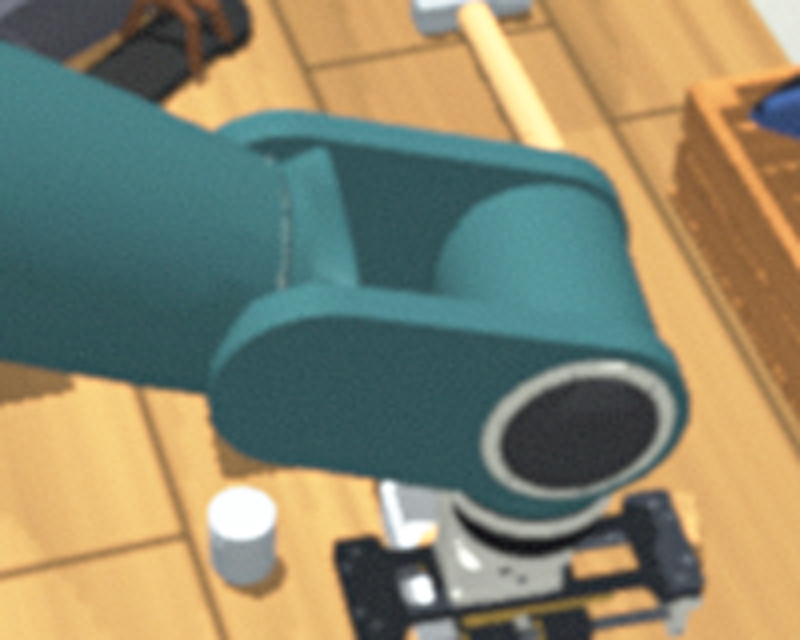

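View pics/t14.png

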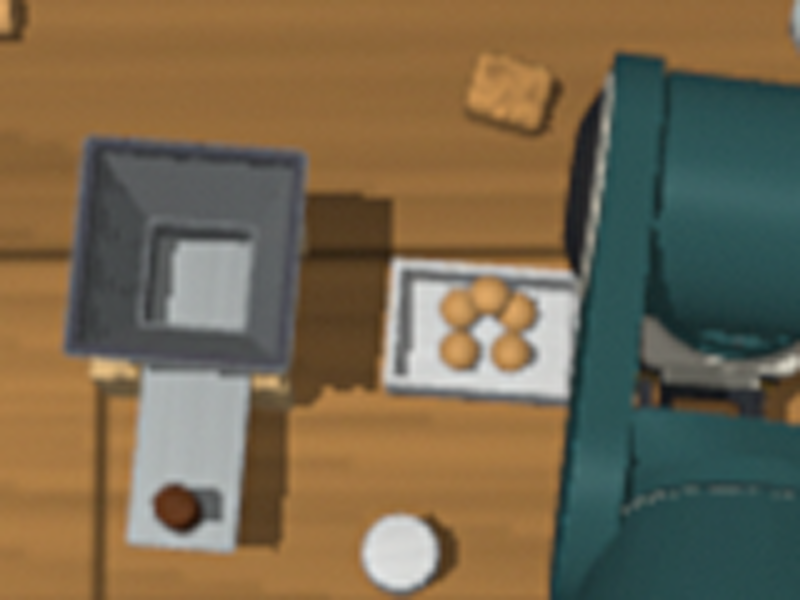

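```bash
python3 -m jog '[[0.5,0,0,0,0],[1.5,0,0,0,0],[2.5,0,0,0,0],[4,0,0,0,0],[4,0,0,0,0],[4,-2,0,0,0],[4,-5,0,0,0],[4,-9,0,0,0],[4,-13,0,0,0],[4,-17,0,0,0],[4,-20,0,0,0],[4,-20,0,0,0]]' 30
python3 -m jog '[[4,0,-4,0,0],[4,0,-8,0,0],[4,0,-12,0,0],[4,0,-16,0,0],[4,0,-20,0,0],[4,0,-20,0,0]]'
python3 - <<'E'
from h import *
im,d=read_camera("side"); cv2.imwrite("pics/s15.png",cv2.resize(im[140:320,220:460],None,fx=3,fy=3,interpolation=2)); print(0)
P=cloud("side",d); q=P[228:310,330:385].reshape(-1,3)
m=(q[:,2]>.03)&(q[:,2]<.037)&(q[:,0]>.53)&(q[:,0]<.64)&(q[:,1]<.15)&(q[:,1]>-.02); print(cv2.minAreaRect((q[m,:2]*1000).astype(np.float32)))
im,d=read_camera("top"); cv2.imwrite("pics/t15.png",im); P=cloud("top",d)
q=P[185:225,305:370].reshape(-1,3); m=(q[:,2]>.028)&(q[:,2]<.06); print(cv2.minAreaRect((q[m,:2]*1000).astype(np.float32)), np.percentile(q[:,2],[95,99,100]))
E
```

```text
t: 21.77
position: [0.5738, -0.051, 0.2185]
tcp_rot: [0.059, 1.561, -0.061]
contact_force: [0.2, 1.0, 0.9]
width: 0.0402
t: 22.27
position: [0.5557, -0.2556, 0.2104]
tcp_rot: [0.062, 1.571, -0.064]
contact_force: [-0.2, 0.1, 0.6]
width: 0.0401
0
((578.9238891601562, 44.7473258972168), (80.34972381591797, 66.3822250366211), 85.29715728759766)
((580.5569458007812, 55.71197509765625), (99.9452133178711, 67.53768157958984), 85.75181579589844) [0.03430908 0.03837302 1.15457761]
```

View pics/s15.png

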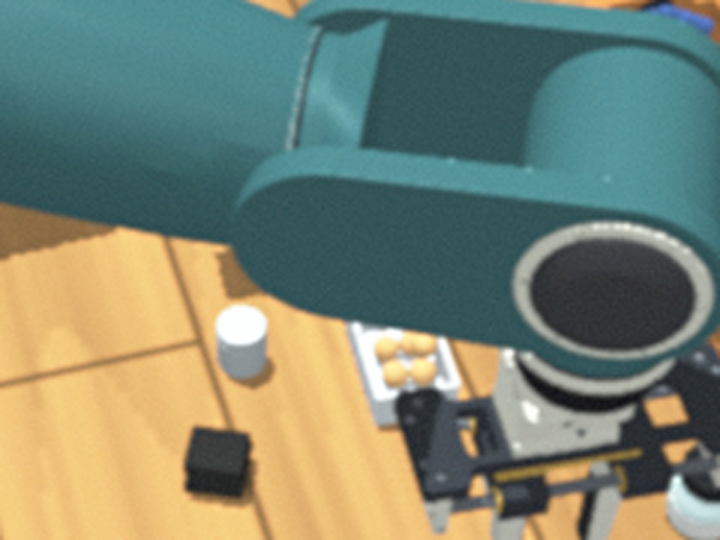

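View pics/t15.png

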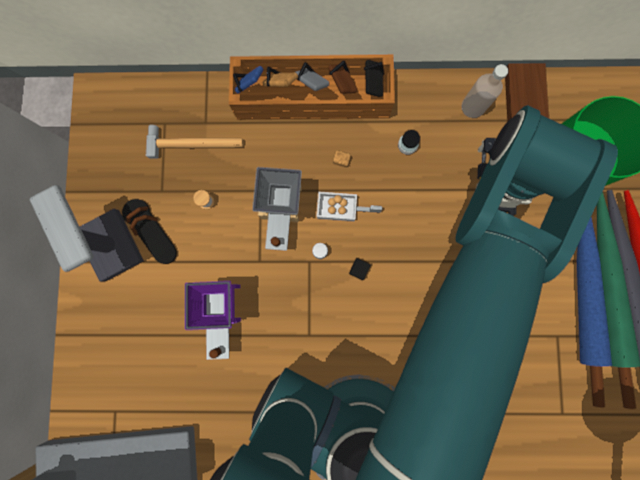

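```bash
python3 -c "
from h import *
print(hand_in())"
```

```text
the job is handed in; nothing more can be done
None
```

I finished the job and handed it in at about 22 s of robot time, well inside the 72 s limit. `hand_in()` gave no verdict.

**What I did**
1. Gripped the tray across its box, drew it level out from under the step, and slid it over the table to line up with the bay.
2. Regripped it by the fin and pushed it in until it met the backstop; the contact force rose to about 20 N.
3. Pulled the gate to its open stop, saw that the hopper was empty, and pushed the gate back until it met the shut stop at about 22 N.
4. Drew the tray out slowly by the fin, let go, and moved the arm clear.

**Last checks**
- **Balls:** the last pictures show all five in the tray and none left in the hopper. One had been lying on top of the others in the bay; in the last pictures nothing in the tray rises more than about 4 mm above its rim.
- **Tray:** it stands on the table with its front edge about 40 mm clear of the hopper's rim.
- **Gate:** it is shut; the full stroke measured 65 mm. The knob sits 3–4 mm further in than I first measured it. The gate may have started slightly open, or my first reading may have been off.
- **Bystanders:** the sandal, spool, eyelets, wax, heels and glue jar look unmoved. The arm hid the step, the polish tin and the brush in the last picture, so I did not check them at the end. They looked unmoved after the tray was drawn out, and the gripper passed over the step with its fingertips about 21 cm above the table.

The highest force I read was about 35 N, as the gate met its open stop.

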